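Level the serving slab and set out the breakfast things

ROBOT

A 7-joint arm with a two-finger parallel gripper is mounted at the origin on a cart in front of the work surface, level with it; the furniture and walls round the work are solid. World frame = base frame: x ahead of the robot, y to its left, z up, the work surface at z = 0. Lengths are in m, angles in degrees, forces in N, time in s.
With the tool pointing down it reaches from about 0.425 to 0.8 m from the base axis. Payload 8.3 kg.
Tool frame: the origin (TCP) lies at the very end of the fingers, on their centre line; the grasp point (between the pads) lies 19 mm behind it; z points along the fingers, y is the line along which they close (so a half turn about z gives the same grasp; the last joint's range is limited). The gripper opens to 85 mm and grips with 20 to 120 N. Pads are 22 mm wide; open, the fingers measure 114 mm over their backs; the gripper's body (76 mm by 85 mm) begins 54 mm behind the grasp point. The pads swing forward as they close: fully open they stand 13 mm farther back than shut.
Start: joints at [60.51, 21.967, 0.94, 78.501, -0.361, 79.538, -2.664], TCP at [0.273, -0.562, 0.231] pointing down, gripper open.
Joint ranges: [-169.22, 169.22], [-14.56, 117.87], [-87.37, 89.26], [10.42, 133.3], [-82.24, 262.24], [0.94, 117.77], [-172.7, 172.7]. Speed limits (degrees/s): [136.94, 136.94, 172.46, 172.46, 180, 180, 180].

INTERFACE

Orientations are given as a 3x3 rotation matrix whose columns are the frame's x, y, z axes.
In Python, from rig import r gives the robot as it stands.
- The arm moves only by the tool apply_moves, never from a script. Its argument "deltas" is a list that holds one entry, the list of rows, each a list of 7 numbers: the turn, a rotation vector about the world's x, y, z in rad, then the shift along the world's x, y, z in mm, then the opening, from 0 (shut) to 1 (fully open). In form: [[[wx, wy, wz, dx, dy, dz, fingers], ...]]. A call has 1 to 20 rows; each row shifts and turns the commanded pose from where the row before left it; what a row does not reach is not made up. A row lasts 1/8 s, in which the tool goes at most 62.5 mm and 10.7 degrees, less where a joint would pass 70% of its speed; a pose out of reach is approached as far as the arm can. A call is refused whole if a number of a shift passes 62.5 or a number of a turn 0.188, either way. A call with a gripper value outside its range is refused whole. The fingers move at their own pace and stop on an object; the grip force is fixed at half the most. Time passes only in rows, so rows that do not move let the fingers close. It gives the time, the measured TCP pose, the force, the opening and the grip force at its end, in the units of the state.
- r.state(): the state, without advancing time (a new reading comes with each control period).
- r.capture(name): name is "scene" or "top"; returns (picture, depth): 400x640x3 uint8, red, green, blue; 400x640 float32, m along the optical axis (not along the pixel's ray), 0 where there is no reading.
- r.get_calibration(name): a dict with "fovy" (degrees; the focal length in pixels is half the picture's height over the tangent of half this angle, whatever the lens; pixels are square), "cx", "cy" (the principal point, pixels), "R" (3x3) and "t" (3): a world point X has camera coordinates R X + t. Camera axes: x right, y down, z forward; pixel columns grow to the right and rows downward; lengths in m; the calibration is good to about 2 mm. A picture is of the moment at which its call begins. get_calibration takes no time and is no camera call.
- r.close_job(): hands the job in; it is judged then, once.
Trained networks look in the newest picture that a camera, given by its name, has taken for a name from the list of things; names that differ only in an ending like _2 or _b are one class to them, and where a whole thing is asked for, a point or a joint stands for the part that bears it (a point fixed in the world has none). Each returns a list of dicts, best first, with "p" (0 to 1); they miss things now and then, are a little off and sometimes report something else, mostly with a low value. They report only what shows in the picture. A call takes as long as a camera call. They do not tell look-alikes from the thing itself.
- r.recognise(thing, camera): "bbox" ([left, top, right, bottom] in pixels, round what is visible of it).
The state is a dict: "time": time; "joint_positions": joint angles; "qd": joint speeds; "effort": joint torques, N m; "tcp_pos": TCP position; "eef_rot": TCP orientation; "ft_force": force on the tool from outside, world axes, zero at the start; "moment": the same for the moment, N m; "opening": finger opening in m; "grip_force": force on a finger pad.
Only numpy, scipy, OpenCV 4.12 (cv2) and the standard library are available. Lean on these libraries where they do the work, as an engineer would, in place of code of your own. Each camera call takes 0.05 s, during which the arm holds its last target. There are 200 camera calls.

TASK

The marble slab of the serving station was left propped up on the orange wedge to dry. Without lifting the slab, work the wedge backward out from under it in several short, gentle tugs, letting the slab come to rest after each so that it sinks in steps and never drops; then pull the station's drawer right out to its stop, lay the wedge in it, and push the drawer fully shut. Whichever of the salt shaker, pepper mill, jam jar and egg timer are there must finally stand upright on the level slab; leave everything else where it is.

Things in the scene. Friction and masses are not known exactly. Their poses are not given: they have to be found in the camera images.
- station: Serving station, a low fixed case of light wood, 260 (x) x 220 (y) mm, top board at 80 mm. Origin: centre of its underside. Its front (drawer, handle) faces its own -x, y runs along the front, z up; the front looks roughly to the robot's right (world -y). The front 40 mm of the top board is a bare ledge (x -130 to -90 mm); the marble slab covers the rest.
- slab (a joint): Marble slab, 210 x 220 x 20 mm, about 2.4 kg, hinged at the back (station x = +120, z = 85 mm) so that its front edge (x = -90 mm) can rise. Angle in rad: 0 = level on its bumpers (underside 5 mm above the top board, top 105 mm above the worktop); about 0.12 at the start, resting on the wedge. It sinks by its own weight as the wedge comes out.
- slab_top (a point): Centre of the slab's upper face; x and y parallel to the station's when level, z normal to the face. The face reaches 105 mm from it along x, 110 mm along y.
- wedge: Orange wedge, 150 mm long (x), 40 mm wide (y), 0.1 kg. Origin: centre of its underside; z up. The tail (x -75 to -25 mm) is a block 35 mm high with ribs on top; from there it tapers evenly to the tip at x = +75 mm. At the start it lies on the station's top board, tip under the slab toward the station's +x, tail standing out some 62 mm in front of the slab.
- wedge_mid (a point): Middle of the wedge, 17 mm above its underside.
- wedge_tip (a point): The wedge's tip, 3 mm thick, at the middle of its width. To free it, grip the tail across its width and pull along the station's -x (up to about 20 N): after some 80 mm the slab is level, after 90 mm the tip is out from under it.
- drawer (a joint): Drawer of the station: opening in m, 0 = shut, 0.15 = at its stop; slides out along the station's -x. Friction about 1.5 N, it stays where it is left.
- drawer_handle (a point): Middle of the drawer's steel bar handle: a round bar 11 mm thick and 110 mm long along the station's y, 35 mm in front of the drawer's face, 60 mm above the worktop. Moves with the drawer.
- drawer_in (a point): Centre of the drawer's inner floor, 16 mm above the worktop; axes as the station's; moves with the drawer. Inside it is 225 mm (x) x 182 mm (y); walls 46 mm high above the floor, front 58 mm. Only the first 150 mm behind its front come out from under the station. 56 mm are free above the floor when shut.
- salt_shaker: Glass salt shaker with a steel cap, 42 mm diameter (36 mm from 60 mm up), 80 mm high, 0.14 kg. Its origin is the centre of its underside; z is up. To be stood on the slab. May be absent.
- pepper_mill: Turned wooden pepper mill, 46 mm diameter at the foot, 36 mm from 50 to 118 mm up, 127 mm high, 0.19 kg. Its origin is the centre of its underside; z is up. To be stood on the slab. May be absent.
- jam_jar: Small jam jar with a brass-coloured lid, 64 mm diameter, 55 mm high, 0.2 kg. Its origin is the centre of its underside; z is up. To be stood on the slab. May be absent.
- egg_timer: Red and white kitchen timer, 58 mm diameter, 44 mm high, 0.09 kg. Its origin is the centre of its underside; z is up. To be stood on the slab. May be absent.
- wood_bowl: Small wooden bowl, 111 mm diameter, 32 mm high; bystander. Origin: centre of its underside.
- jar_low: Low glass jar with black lid, 95 mm diameter, 60 mm high; bystander. Origin: centre of its underside.
- small_cup: Small white cup, 64 mm diameter, 36 mm high; bystander. Origin: centre of its underside.
Mind the look-alikes: they are no part of the job. What is shaped like the salt_shaker but pink or purple is not meant.

How it is judged:
By the outcome, as a careful person would: the job done as asked, in the order asked, and still so for the second after the job is handed in, with the robot touching nothing.
Of salt_shaker, pepper_mill, jam_jar, egg_timer only 2 to 4 are there at a start; the rules pass over those that are not, and their reading is None.
At some moment in a run one of jam_jar, egg_timer may be knocked a few centimetres aside while the robot is not near it.
It also fails if it takes over 210 s, if anything falls off the work surface, if the arm or the gripper's body presses on something with over 40 N, if the wrist force passes 120 N, or if a joint passes its speed limit or range.

## Working session

There is one attempt and no reset: what is moved stays moved. The work goes in short steps, Python scripts to look and compute and a tool call to move; the robot and the scene stay as the last step left them, time stands still between calls to the robot, and variables do not carry over. Pictures are saved under pics/ and viewed, at most 14 in all, crops included, and the job is handed in when it is done.

Besides the shell and the picture viewer there is one more tool, called by a JSON object that holds its "name" and its "arguments". apply_moves: Moves the arm, as the interface text tells. Its arguments: {"type":"object","properties":{"deltas":{"type":"array"}},"required":["deltas"]}

```bash
mkdir -p pics; ls; cat > h.py <<'E'
import numpy as np, cv2
from rig import r
def K(c):
    k=r.get_calibration(c); f=200/np.tan(np.radians(k['fovy'])/2)
    return f,k['cx'],k['cy'],np.array(k['R']),np.array(k['t'])
def cloud(c,d):
    f,cx,cy,R,t=K(c); v,u=np.mgrid[:d.shape[0],:d.shape[1]]
    P=np.stack([(u-cx)/f*d,(v-cy)/f*d,d],-1)
    W=(P-t)@R; W[d==0]=np.nan; return W
def proj(c,X):
    f,cx,cy,R,t=K(c); p=R@np.array(X)+t; return f*p[0]/p[2]+cx,f*p[1]/p[2]+cy
def save(n,im): cv2.imwrite('pics/'+n,im[:,:,::-1])
E
python3 - <<'E'
from h import *
for c in('scene','top'):
    im,d=r.capture(c); save(c+'0.png',im); np.save(c+'0.npy',d); W=cloud(c,d)
    k=r.get_calibration(c); print(c,k['fovy'],(-np.array(k['R']).T@np.array(k['t'])).round(3))
    for n in 'station slab wedge drawer_handle salt_shaker pepper_mill jam_jar egg_timer wood_bowl jar_low small_cup'.split():
        for q in r.recognise(n,c)[:3]:
            b=np.array(q['bbox']).round().astype(int); m=(b[:2]+b[2:])//2
            print(n,round(q['p'],2),b,W[m[1].clip(0,399),m[0].clip(0,639)].round(3))
print(r.state())
E
```

```text
pics
scene 57.03440001486716 [-0.225 -0.828  0.571]
station 0.71 [204 160 286 217] [0.401 0.235 0.079]
slab 0.88 [202 159 276 183] [0.417 0.293 0.124]
wedge 0.51 [253 174 274 188] [0.442 0.18  0.109]
drawer_handle 0.87 [231 185 287 214] [0.403 0.155 0.061]
drawer_handle 0.4 [409 248 428 282] [ 0.464 -0.434  0.05 ]
salt_shaker 0.76 [410 247 426 283] [ 0.464 -0.434  0.05 ]
salt_shaker 0.65 [436 243 458 277] [ 0.54  -0.469  0.046]
salt_shaker 0.58 [402 270 420 307] [ 0.383 -0.469  0.044]
pepper_mill 0.84 [378 223 395 270] [ 0.457 -0.341  0.067]
wood_bowl 0.73 [387 204 420 226] [ 0.242 -0.524  0.297]
jar_low 0.57 [338 187 365 216] [ 0.62  -0.071  0.055]
small_cup 0.43 [415 226 430 242] [ 0.558 -0.382  0.078]
top 43.18620529418911 [-0.281  0.126  1.38 ]
station 0.75 [165 205 279 290] [0.409 0.302 0.127]
slab 0.97 [166 202 244 280] [0.441 0.35  0.119]
slab 0.34 [406 154 428 179] [ 0.656 -0.347  0.012]
wedge 0.65 [243 220 269 238] [0.454 0.204 0.117]
drawer_handle 0.77 [258 211 281 285] [ 0.45   0.179 -0.003]
salt_shaker 0.68 [428 172 447 192] [ 0.55  -0.374  0.061]
salt_shaker 0.52 [454 16
[... 482 characters left out ...]
27099, -2.66522465]), 'qd': array([-0.00194305, -0.05045176,  0.09353511, -0.05710319,  0.02904255,
       -0.01157884, -0.00080908]), 'effort': array([ 1.78255932e-04, -6.27337790e+01,  8.42946041e-01, -3.72078323e+01,
        1.63835561e-02,  3.19978521e-03, -4.94408184e-06]), 'tcp_pos': array([ 0.27290425, -0.56226524,  0.23127513]), 'eef_rot': array([[ 8.99652185e-01,  4.36607314e-01,  2.30843736e-05],
       [ 4.36607311e-01, -8.99652183e-01,  8.02991360e-05],
       [ 5.58270971e-05, -6.21624868e-05, -9.99999997e-01]]), 'ft_force': array([-0.0310647 ,  0.01159933, -0.09283216]), 'moment': array([-0.02120485, -0.02033966, -0.00272017]), 'grip_force': 0.0, 'opening': 0.08525700790070972}
```

```bash
python3 - <<'E'
import cv2
a=cv2.imread('pics/scene0.png'); b=cv2.imread('pics/top0.png')
cv2.imwrite('pics/a.png',cv2.resize(a[140:340,180:500],(800,500),interpolation=cv2.INTER_CUBIC))
cv2.imwrite('pics/b.png',cv2.resize(b[110:330,150:490],(800,518),interpolation=cv2.INTER_CUBIC))
E
```

```text
(no output)
```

View pics/a.png

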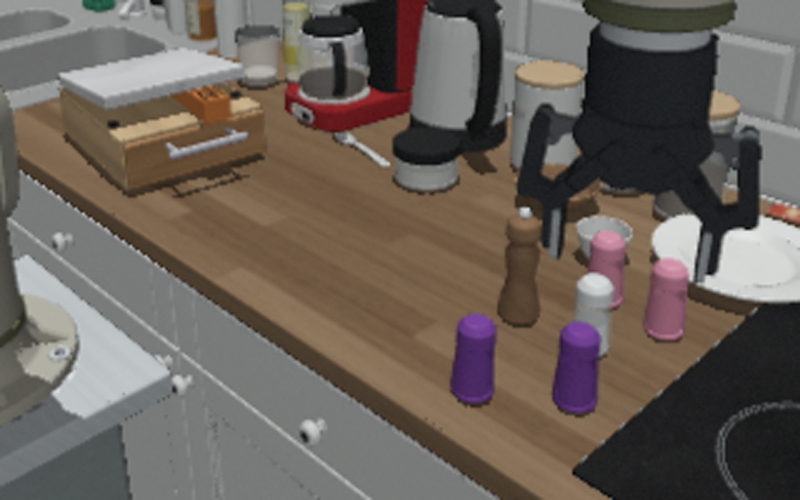

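View pics/b.png

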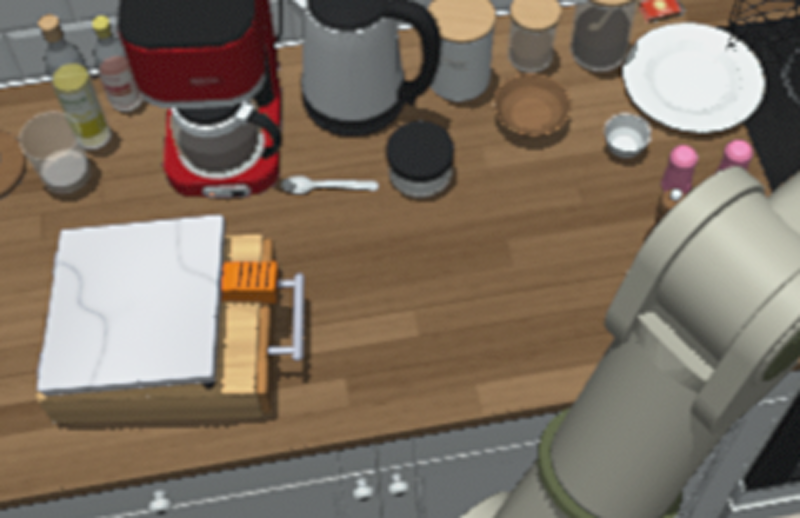

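The salt candidates in the scene view are the clear shaker with the steel cap at about (417,266), pink at (422,247) and (447,260), and purple at (370,283) and (411,287). The clear one is meant. The pepper mill is at (388,247). I see no jam jar or timer so far. Next I'll fit the station, wedge and object poses.

```bash
python3 - <<'E'
from h import *
import cv2
for c in('top','scene'):
    im=cv2.imread(f'pics/{c}0.png')[:,:,::-1]; W=cloud(c,np.load(c+'0.npy')); hsv=cv2.cvtColor(np.ascontiguousarray(im),cv2.COLOR_RGB2HSV)
    z=W[...,2]; reg=(W[...,0]>.2)&(W[...,0]<.62)&(W[...,1]>.08)&(W[...,1]<.5)
    print(c,'table z',np.nanmedian(z[(abs(W[...,0]-.5)<.05)&(abs(W[...,1]+.05)<.08)]))
    grey=(hsv[...,1]<40)
    for n,m in (('slab',reg&grey&(z>.095)),('ledge',reg&~grey&(abs(z-.08)<.006)&(hsv[...,0]>10)),('handle',reg&grey&(z>.045)&(z<.075)&(W[...,1]<.19)),('wedge',reg&(hsv[...,1]>190)&(hsv[...,0]<14)&(z>.084)),('wedgetop',reg&(hsv[...,1]>190)&(hsv[...,0]<14)&(z>.11))):
        P=W[m]; 
        if len(P)<5: print(n,len(P)); continue
        rc=cv2.minAreaRect((P[:,:2]*1000).astype(np.float32)); print(n,len(P),np.round(rc[0]),np.round(rc[1]),round(rc[2],1),'z',np.percentile(P[:,2],[5,50,95]).round(3),'box',cv2.boxPoints(rc).round().tolist())
    for n,m in (('white',(hsv[...,1]<70)&(W[...,0]>.38)&(W[...,0]<.6)&(W[...,1]<-.38)&(W[...,1]>-.55)&(z>.01)&(z<.1)),('mill',(W[...,0]>.4)&(W[...,0]<.52)&(W[...,1]<-.27)&(W[...,1]>-.38)&(z>.01)&(z<.14))):
        P=W[m]; print(n,len(P),np.nanmedian(P,0).round(3) if len(P) else '',np.percentile(P,[5,95],axis=0).round(3) if len(P) else '')
E
```

```text
top table z 0.0014219381932869767
slab 5102 [484. 274.] [356. 304.] 82.9 z [0.106 0.119 0.131] box [[311.0, 116.0], [613.0, 78.0], [657.0, 432.0], [355.0, 469.0]]
ledge 1225 [449. 318.] [281. 223.] 81.6 z [0.075 0.08  0.085] box [[318.0, 195.0], [539.0, 163.0], [580.0, 441.0], [359.0, 474.0]]
handle 172 [429. 165.] [ 32. 123.] 80.7 z [0.06  0.065 0.07 ] box [[365.0, 159.0], [487.0, 139.0], [492.0, 171.0], [370.0, 191.0]]
wedge 25 [465. 205.] [62. 39.] 82.9 z [0.102 0.116 0.122] box [[442.0, 176.0], [481.0, 171.0], [488.0, 233.0], [450.0, 238.0]]
wedgetop 20 [466. 208.] [56. 27.] 79.8 z [0.111 0.116 0.122] box [[448.0, 183.0], [474.0, 178.0], [484.0, 233.0], [458.0, 238.0]]
white 44 [ 0.553 -0.516  0.012] [[ 0.537 -0.541  0.01 ]
 [ 0.595 -0.385  0.061]]
mill 115 [ 0.474 -0.325  0.112] [[ 0.464 -0.341  0.02 ]
 [ 0.485 -0.319  0.127]]
scene table z -0.00032294586336263013
slab 1077 [474. 289.] [293. 418.] 0.0 z [0.106 0.119 0.129] box [[327.0, 498.0], [327.0, 80.0], [620.0, 80.0], [620.0, 498.0]]
ledge 691 [446. 313.] [272. 224.] 80.7 z [0.075 0.079 0.082] box [[314.0, 197.0], [535.0, 161.0], [579.0, 429.0], [358.0, 465.0]]
handle 114 [422. 165.] [ 42. 114.] 85.2 z [0.056 0.062 0.065] box [[363.0, 149.0], [477.0, 139.0], [480.0, 181.0], [367.0, 191.0]]
wedge 0
wedgetop 0
white 381 [ 0.468 -0.433  0.061] [[ 0.458 -0.459  0.023]
 [ 0.562 -0.408  0.079]]
mill 545 [ 0.462 -0.345  0.068] [[ 0.455 -0.355  0.015]
 [ 0.479 -0.327  0.115]]
```

```bash
cat > fit.py <<'E'
from h import *
from scipy.optimize import least_squares
def quad(c,im,d):
    W=cloud(c,d); hsv=cv2.cvtColor(np.ascontiguousarray(im),cv2.COLOR_RGB2HSV)
    m=((hsv[...,1]<40)&(hsv[...,2]>120)&(W[...,2]>.09)&(W[...,2]<.15)&(W[...,0]>.25)&(W[...,0]<.6)&(W[...,1]>.18)&(W[...,1]<.46)).astype(np.uint8)
    m=cv2.morphologyEx(m,cv2.MORPH_OPEN,np.ones((3,3)))
    n,l,s,_=cv2.connectedComponentsWithStats(m); k=1+np.argmax(s[1:,4]); m=(l==k).astype(np.uint8)
    h=cv2.convexHull(cv2.findContours(m,0,1)[0][0])
    for e in np.arange(1,15,.5):
        q=cv2.approxPolyDP(h,e,True)
        if len(q)<=4: break
    return q[:,0].astype(float), W[m>0]
def model(p):
    x,y,yaw,th=p; out=[]
    for sx in(-.210,0):
        for sy in(-.11,.11):
            # hinge at (.120,.085), slab underside at z .085 level
            px=.120+sx*np.cos(th)-.020*-np.sin(th)*1 ; pz=.085-sx*np.sin(th)+.020*np.cos(th)
            out.append([x+px*np.cos(yaw)-sy*np.sin(yaw),y+px*np.sin(yaw)+sy*np.cos(yaw),pz])
    return np.array(out)
E
python3 - <<'E'
from fit import *
Q={}
for c in('top','scene'):
    im=cv2.imread(f'pics/{c}0.png')[:,:,::-1]; q,P=quad(c,im,np.load(c+'0.npy')); Q[c]=q; print(c,q.tolist())
    A=np.c_[P[:,:2],np.ones(len(P))]; s=np.linalg.lstsq(A,P[:,2],rcond=None)[0]; print('slope',s,'dir',np.degrees(np.arctan2(-s[1],-s[0])))
def res(p,cs):
    o=[]
    for c in cs:
        pr=np.array([proj(c,X) for X in model(p)])
        for q in pr:
            dd=Q[c]-q; o+=list(dd[np.argmin((dd**2).sum(1))])
    return o
for cs in(['top'],['scene'],['top','scene']):
    s=least_squares(res,[.44,.31,np.radians(82),.12],args=(cs,),x_scale=[.1,.1,.1,.1],diff_step=1e-4); print(cs,s.x.round(4),np.degrees(s.x[2]),np.round(s.fun,1))
c='top';im=cv2.imread('pics/top0.png')[:,:,::-1]; hsv=cv2.cvtColor(np.ascontiguousarray(im),cv2.COLOR_RGB2HSV)
for c,b in(('top',(240,215,272,242)),('scene',(250,170,277,192))):
    im=cv2.imread(f'pics/{c}0.png')[:,:,::-1]; hsv=cv2.cvtColor(np.ascontiguousarray(im),cv2.COLOR_RGB2HSV); W=cloud(c,np.load(c+'0.npy'))
    m=np.zeros(hsv.shape[:2],bool); m[b[1]:b[3],b[0]:b[2]]=1; m&=(hsv[...,1]>180)&(hsv[...,0]<16)&(W[...,2]>.105)
    P=W[m]; x,y,yaw,_=s.x; R=np.array([[np.cos(yaw),np.sin(yaw)],[-np.sin(yaw),np.cos(yaw)]]); L=(P[:,:2]-[x,y])@R.T
    print(len(P),'wedge top local',np.percentile(L,[0,5,50,95,100],axis=0).round(4).tolist(),np.median(P[:,2]))
    m=(abs(W[...,2]-.0655)<.008)&(hsv[...,1]<60); L=(W[...,:2]-[x,y])@R.T; m&=(L[...,0]<-.15)&(L[...,0]>-.2)&(abs(L[...,1])<.08); print('handle',np.percentile(L[m],[2,50,98],axis=0).round(4).tolist())
E
```

```text
top [[244.0, 203.0], [240.0, 269.0], [168.0, 275.0], [176.0, 208.0]]
slope [-0.01693088 -0.11873327  0.16753401] dir 81.88456773738172
scene [[277.0, 166.0], [226.0, 182.0], [204.0, 171.0], [250.0, 159.0]]
slope [-0.01082657 -0.07989589  0.1485782 ] dir 82.28294546566859
['top'] [0.4521 0.3268 1.4287 0.0974] 81.85665003612705 [-1.   1.7 -1.2 -0.7  0.3  0.3  1.9 -0.8]
['scene'] [0.4495 0.3262 1.5182 0.0754] 86.98442129158755 [-2.2 -0.7  0.1  0.8 -0.9  0.8  3.   0.6]
['top', 'scene'] [0.4526 0.3282 1.4553 0.0727] 83.38235043188179 [-0.1  1.4 -2.4 -0.6  1.7 -0.6  1.3 -1.8 -2.3 -1.3  2.   1.2 -3.7  1.1
  1.3  1.8]
291 wedge top local [[-0.1525, -0.0488], [-0.1496, -0.0413], [-0.1214, -0.0208], [-0.0927, -0.0041], [-0.0889, -0.0002]] 0.11537493106271463
handle [[-0.1823, -0.0481], [-0.1737, 0.009], [-0.1529, 0.0641]]
1 wedge top local [[-0.1316, -0.0004], [-0.1316, -0.0004], [-0.1316, -0.0004], [-0.1316, -0.0004], [-0.1316, -0.0004]] 0.10916194909962537
handle [[-0.1841, -0.0429], [-0.1774, 0.0115], [-0.1528, 0.0661]]
```

{"name": "apply_moves", "arguments": {"deltas": [[[0, 0, 0, 29, 37.5, 0, 1], [0, 0, 0, 29, 37.5, 0, 1], [0, 0, 0, 29, 37.5, 0, 1], [0, 0, 0, 29, 37.5, 0, 1], [0, 0, 0, 29, 37.5, 0, 1], [0, 0, 0, 29, 37.5, 0, 1], [0, 0, 0, 29, 37.5, 0, 1], [0, 0, 0, 29, 37.5, 0, 1], [0, 0, 0.163, -1, 44, 0, 1], [0, 0, 0.163, -1, 44, 0, 1], [0, 0, 0.163, -1, 44, 0, 1], [0, 0, 0.163, -1, 44, 0, 1], [0, 0, 0.163, -1, 44, 0, 1], [0, 0, 0.163, -1, 44, 0, 1], [0, 0, 0, -10, 45, 0, 1], [0, 0, 0, -10, 45, 0, 1], [0, 0, 0, -9, 45, 0, 1], [0, 0, 0, -10, 45, 0, 1], [0, 0, 0, 0, 17, 0, 1], [0, 0, 0, 0, 0, 0, 1]]]}}

```text
time: 3.7
tcp_pos: [0.4595, 0.2001, 0.2314]
eef_rot: [[0.138, 0.991, 0.0], [0.991, -0.138, 0.001], [0.001, 0.0, -1.0]]
ft_force: [0.9, -1.1, -0.9]
opening: 0.0855
grip_force: 0.0
```

```bash
python3 - <<'E'
from fit import *
s=r.state(); print(s['tcp_pos'],s['eef_rot'][:,1],s['joint_positions'].round(1))
for c in('top','scene'):
    im,d=r.capture(c); save(c+'1.png',im); np.save(c+'1.npy',d)
a=cv2.imread('pics/scene1.png'); b=cv2.imread('pics/top1.png')
cv2.imwrite('pics/c.png',np.hstack([cv2.resize(a[100:220,180:300],(400,400),interpolation=2),cv2.resize(b[120:220,370:470],(400,400),interpolation=2)]))
W=cloud('top',np.load('top1.npy'));Ws=cloud('scene',np.load('scene1.npy'))
for n in('salt_shaker','pepper_mill','jam_jar','egg_timer'):
  for c,w in(('top',W),('scene',Ws)):
    for q in r.recognise(n,c):
        bb=np.array(q['bbox']).round().astype(int); p=w[bb[1]:bb[3],bb[0]:bb[2]].reshape(-1,3); p=p[p[:,2]>.02]
        print(n,c,round(q['p'],2),bb,np.nanmedian(p,0).round(3) if len(p) else '')
E
```

```text
[0.45950412 0.20014701 0.23144407] [ 9.90501549e-01 -1.37501535e-01  9.31546693e-05] [  5.9   9.4 -36.9  96.2   5.8  76.3 -39.9]
salt_shaker top 0.72 [446 193 468 214] [ 0.468 -0.417  0.064]
salt_shaker top 0.67 [452 230 472 258] [ 0.333 -0.38   0.068]
salt_shaker top 0.58 [467 213 488 234] [ 0.388 -0.453  0.064]
salt_shaker top 0.5 [432 170 448 190] [ 0.553 -0.379  0.066]
salt_shaker top 0.48 [452 170 469 192] [ 0.546 -0.454  0.064]
salt_shaker scene 0.91 [399 268 419 304] [ 0.384 -0.466  0.052]
salt_shaker scene 0.86 [408 247 426 283] [ 0.463 -0.436  0.066]
salt_shaker scene 0.77 [415 228 428 262] [ 0.547 -0.394  0.065]
salt_shaker scene 0.73 [435 244 457 275] [ 0.544 -0.466  0.052]
salt_shaker scene 0.58 [358 265 379 305] [ 0.329 -0.394  0.054]
pepper_mill top 0.55 [431 194 439 217] [ 0.461 -0.334  0.086]
pepper_mill scene 0.73 [378 224 397 267] [ 0.463 -0.344  0.074]
pepper_mill scene 0.64 [383 207 420 225] [ 0.718 -0.219  0.026]
jam_jar top 0.28 [242 217 268 241] [0.455 0.207 0.113]
jam_jar scene 0.52 [250 173 272 188] [0.45  0.214 0.1  ]
jam_jar scene 0.48 [388 205 419 227] [ 0.728 -0.215  0.027]
jam_jar scene 0.27 [339 190 364 215] [ 0.634 -0.057  0.054]
```

View pics/c.png

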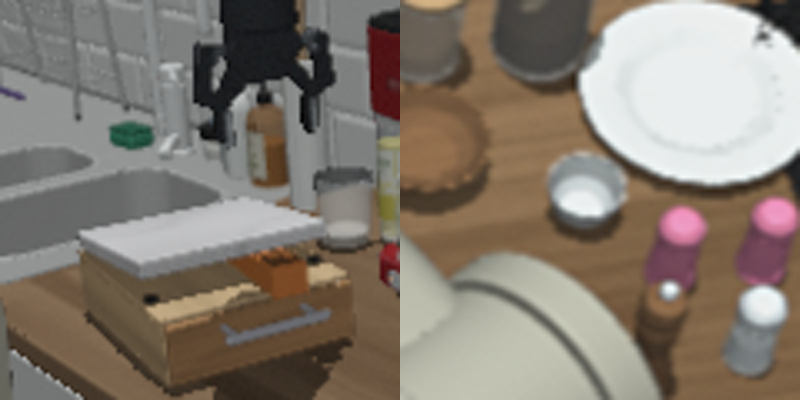

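{"name": "apply_moves", "arguments": {"deltas": [[[0, 0, 0, 2, 0, -20, 1], [0, 0, 0, 0, 0, -30, 1], [0, 0, 0, 0, 0, -30, 1], [0, 0, 0, 0, 0, -30, 1], [0, 0, 0, 0, 0, -20, 1], [0, 0, 0, 0, 0, -10, 1], [0, 0, 0, 0, 0, -5, 1], [0, 0, 0, 0, 0, 0, 1]]]}}

```text
time: 5.2
tcp_pos: [0.4621, 0.1989, 0.0866]
eef_rot: [[0.14, 0.99, 0.0], [0.99, -0.14, 0.0], [0.0, 0.0, -1.0]]
ft_force: [0.4, 0.4, 0.0]
opening: 0.0851
grip_force: 0.0
```

{"name": "apply_moves", "arguments": {"deltas": [[[0, 0, 0, 0, 0, 0, 0.6], [0, 0, 0, 0, 0, 0, 0.5], [0, 0, 0, 0, 0, 0, 0.4], [0, 0, 0, 0, 0, 0, 0], [0, 0, 0, 0, 0, 0, 0], [0, 0, 0, 0, 0, 0, 0], [0, 0, 0, 0, 0, 0, 0], [0, 0, 0, 0, 0, 0, 0]]]}}

```text
time: 6.2
tcp_pos: [0.4622, 0.1988, 0.087]
eef_rot: [[0.141, 0.99, 0.001], [0.99, -0.141, -0.0], [0.0, 0.001, -1.0]]
ft_force: [-3.3, -1.8, 6.1]
opening: 0.0394
grip_force: 59.6
```

{"name": "apply_moves", "arguments": {"deltas": [[[0, 0, 0, -0.4, -3, 0, 0], [0, 0, 0, -0.4, -3, 0, 0], [0, 0, 0, -0.4, -3, 0, 0], [0, 0, 0, 0, 0, 0, 0], [0, 0, 0, 0, 0, 0, 0], [0, 0, 0, 0, 0, 0, 0], [0, 0, 0, 0, 0, 0, 0], [0, 0, 0, 0, 0, 0, 0]]]}}

```text
time: 7.2
tcp_pos: [0.4611, 0.1919, 0.087]
eef_rot: [[0.139, 0.99, 0.002], [0.99, -0.139, 0.003], [0.003, 0.001, -1.0]]
ft_force: [0.0, 6.1, 0.3]
opening: 0.0393
grip_force: 59.6
```

{"name": "apply_moves", "arguments": {"deltas": [[[0, 0, 0, -0.5, -3.3, 0, 0], [0, 0, 0, -0.5, -3.3, 0, 0], [0, 0, 0, -0.4, -3.3, 0, 0], [0, 0, 0, 0, 0, 0, 0], [0, 0, 0, 0, 0, 0, 0], [0, 0, 0, 0, 0, 0, 0], [0, 0, 0, 0, 0, 0, 0], [0, 0, 0, 0, 0, 0, 0], [0, 0, 0, 0, 0, 0, 0], [0, 0, 0, -0.5, -3.3, 0, 0], [0, 0, 0, -0.5, -3.3, 0, 0], [0, 0, 0, -0.4, -3.3, 0, 0], [0, 0, 0, 0, 0, 0, 0], [0, 0, 0, 0, 0, 0, 0], [0, 0, 0, 0, 0, 0, 0], [0, 0, 0, 0, 0, 0, 0], [0, 0, 0, 0, 0, 0, 0], [0, 0, 0, 0, 0, 0, 0]]]}}

```text
time: 9.45
tcp_pos: [0.4582, 0.1722, 0.087]
eef_rot: [[0.139, 0.99, 0.002], [0.99, -0.139, 0.003], [0.003, 0.001, -1.0]]
ft_force: [0.8, 6.7, 1.4]
opening: 0.0396
grip_force: 59.6
```

```bash
cat > ang.py <<'E'
from fit import *
import sys
c='top'; im,d=r.capture(c); save(sys.argv[1],im); q,P=quad(c,im,d); A=np.c_[P[:,:2],np.ones(len(P))]
for _ in range(3):
    s=np.linalg.lstsq(A,P[:,2],rcond=None)[0]; k=abs(A@s-P[:,2])<.006; A=A[k];P=P[k]
print('slope',s[:2],'ang',np.hypot(*s[:2]).round(4),'n',len(P)); st=r.state(); print(st['time'],st['tcp_pos'].round(4),st['ft_force'].round(1))
E
python3 ang.py t2.png
```

```text
slope [-0.01084235 -0.07916835] ang 0.0799 n 4803
9.5 [0.4582 0.1722 0.087 ] [0.9 6.2 1.5]
```

{"name": "apply_moves", "arguments": {"deltas": [[[0, 0, 0, -0.5, -3.3, 0, 0], [0, 0, 0, -0.5, -3.3, 0, 0], [0, 0, 0, -0.4, -3.3, 0, 0], [0, 0, 0, 0, 0, 0, 0], [0, 0, 0, 0, 0, 0, 0], [0, 0, 0, 0, 0, 0, 0], [0, 0, 0, 0, 0, 0, 0], [0, 0, 0, 0, 0, 0, 0], [0, 0, 0, 0, 0, 0, 0], [0, 0, 0, -0.5, -3.3, 0, 0], [0, 0, 0, -0.5, -3.3, 0, 0], [0, 0, 0, -0.4, -3.3, 0, 0], [0, 0, 0, 0, 0, 0, 0], [0, 0, 0, 0, 0, 0, 0], [0, 0, 0, 0, 0, 0, 0], [0, 0, 0, 0, 0, 0, 0], [0, 0, 0, 0, 0, 0, 0], [0, 0, 0, 0, 0, 0, 0]]]}}

```text
time: 11.75
tcp_pos: [0.4554, 0.1524, 0.087]
eef_rot: [[0.139, 0.99, 0.002], [0.99, -0.139, 0.003], [0.003, 0.001, -1.0]]
ft_force: [1.0, 7.0, 1.2]
opening: 0.0391
grip_force: 59.5
```

{"name": "apply_moves", "arguments": {"deltas": [[[0, 0, 0, -0.5, -3.3, 0, 0], [0, 0, 0, -0.5, -3.3, 0, 0], [0, 0, 0, -0.4, -3.3, 0, 0], [0, 0, 0, 0, 0, 0, 0], [0, 0, 0, 0, 0, 0, 0], [0, 0, 0, 0, 0, 0, 0], [0, 0, 0, 0, 0, 0, 0], [0, 0, 0, 0, 0, 0, 0], [0, 0, 0, 0, 0, 0, 0], [0, 0, 0, -0.5, -3.3, 0, 0], [0, 0, 0, -0.5, -3.3, 0, 0], [0, 0, 0, -0.4, -3.3, 0, 0], [0, 0, 0, 0, 0, 0, 0], [0, 0, 0, 0, 0, 0, 0], [0, 0, 0, 0, 0, 0, 0], [0, 0, 0, 0, 0, 0, 0], [0, 0, 0, 0, 0, 0, 0], [0, 0, 0, 0, 0, 0, 0]]]}}

```text
time: 14.0
tcp_pos: [0.4526, 0.1325, 0.087]
eef_rot: [[0.138, 0.99, 0.002], [0.99, -0.138, 0.003], [0.003, 0.001, -1.0]]
ft_force: [-1.5, 6.3, 1.7]
opening: 0.0394
grip_force: 59.4
```

```bash
python3 ang.py t3.png
```

```text
slope [-0.00248994 -0.01967286] ang 0.0198 n 4829
14.05 [0.4526 0.1325 0.087 ] [-0.4  6.2  1.3]
```

{"name": "apply_moves", "arguments": {"deltas": [[[0, 0, 0, -0.4, -2.7, 0, 0], [0, 0, 0, -0.4, -2.7, 0, 0], [0, 0, 0, -0.4, -2.7, 0, 0], [0, 0, 0, 0, 0, 0, 0], [0, 0, 0, 0, 0, 0, 0], [0, 0, 0, 0, 0, 0, 0], [0, 0, 0, 0, 0, 0, 0], [0, 0, 0, 0, 0, 0, 0], [0, 0, 0, 0, 0, 0, 0], [0, 0, 0, -0.4, -2.7, 0, 0], [0, 0, 0, -0.4, -2.7, 0, 0], [0, 0, 0, -0.4, -2.7, 0, 0], [0, 0, 0, 0, 0, 0, 0], [0, 0, 0, 0, 0, 0, 0], [0, 0, 0, 0, 0, 0, 0], [0, 0, 0, 0, 0, 0, 0], [0, 0, 0, 0, 0, 0, 0], [0, 0, 0, 0, 0, 0, 0]]]}}

```text
time: 16.3
tcp_pos: [0.45, 0.1139, 0.0863]
eef_rot: [[0.141, 0.99, -0.0], [0.99, -0.141, -0.0], [-0.0, 0.0, -1.0]]
ft_force: [-0.4, -2.4, 2.7]
opening: 0.0392
grip_force: 59.8
```

```bash
python3 ang.py t4.png
```

```text
slope [0.00064907 0.00062401] ang 0.0009 n 4840
16.35 [0.45   0.1139 0.0863] [-1.1 -1.8  2.7]
```

{"name": "apply_moves", "arguments": {"deltas": [[[0, 0, 0, -0.7, -5, 0, 0], [0, 0, 0, -0.7, -5, 0, 0], [0, 0, 0, -0.7, -5, 0, 0], [0, 0, 0, -0.7, -5, 0, 0], [0, 0, 0, -0.7, -5, 0, 0], [0, 0, 0, 0, 0, 0, 0], [0, 0, 0, 0, 0, 10, 0], [0, 0, 0, 0, 0, 20, 0], [0, 0, 0, 0, -20, 10, 0], [0, 0, 0, 2, -30, 0, 0], [0, 0, 0.175, 9, -20, 0, 0], [0, 0, 0.175, 9, -20, 0, 0], [0, 0, 0.175, 9, -20, 0, 0], [0, 0, 0.175, 9, -20, 0, 0], [0, 0, 0.175, 9, -20, 0, 0], [0, 0, 0.175, 9, -20, 0, 0], [0, 0, 0.175, 9, -20, 0, 0], [0, 0, 0.175, 9, -20, 0, 0], [0, 0, 0.171, 10, -20, 0, 0], [0, 0, 0, 0, 0, 0, 0]]]}}

```text
time: 18.85
tcp_pos: [0.5305, -0.1427, 0.1263]
eef_rot: [[-0.99, 0.142, -0.0], [0.142, 0.99, -0.0], [0.0, -0.0, -1.0]]
ft_force: [-0.4, 0.5, -0.5]
opening: 0.0392
grip_force: 59.5
```

```bash
python3 - <<'E'
from h import *
s=r.state(); print(s['tcp_pos'].round(4),s['joint_positions'].round(1))
im,d=r.capture('scene'); save('s5.png',im); cv2.imwrite('pics/s5c.png',cv2.resize(im[130:330,190:510,::-1],(800,500),interpolation=2))
E
```

```text
[ 0.5305 -0.1427  0.1263] [ 39.   20.4 -33.5  97.6  12.2  65.6  83.9]
```

View pics/s5c.png

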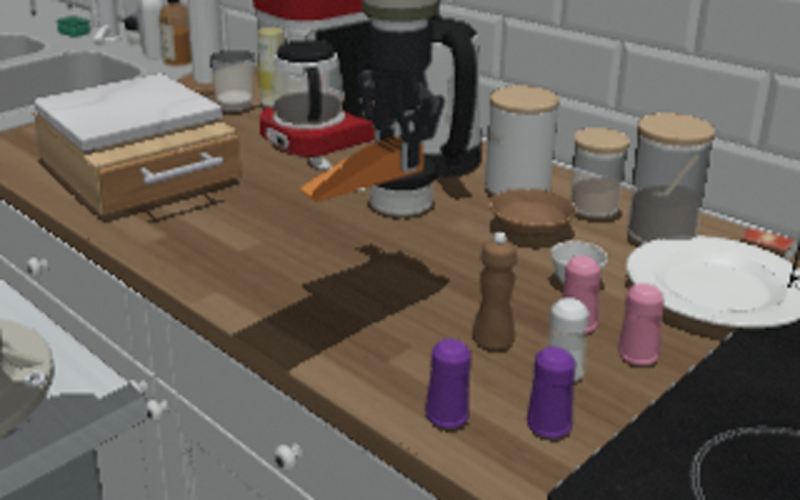

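The slab is level, the wedge is in the gripper, and nothing else has been disturbed. I'll set the wedge down on the worktop for now.

{"name": "apply_moves", "arguments": {"deltas": [[[0, 0, 0, 0, 0, -30, 0], [0, 0, 0, 0, 0, -30, 0], [0, 0, 0, 0, 0, -30, 0], [0, 0, 0, 0, 0, -20, 0], [0, 0, 0, 0, 0, -5, 0], [0, 0, 0, 0, 0, -3, 0], [0, 0, 0, 0, 0, 0, 0]]]}}

```text
time: 19.77
tcp_pos: [0.5309, -0.1407, 0.0091]
eef_rot: [[-0.99, 0.14, 0.001], [0.14, 0.99, -0.0], [-0.001, -0.0, -1.0]]
ft_force: [-0.3, -0.1, -1.1]
opening: 0.039
grip_force: 59.5
```

```bash
python3 - <<'E'
from fit import *
Q={};P={}
for c in('top','scene'):
    im,d=r.capture(c); q,p=quad(c,im,d); Q[c]=q;P[c]=p
    W=cloud(c,d);hsv=cv2.cvtColor(np.ascontiguousarray(im),cv2.COLOR_RGB2HSV)
    m=(hsv[...,1]<60)&(W[...,2]>.055)&(W[...,2]<.071)&(W[...,1]<.19)&(W[...,1]>.1)&(W[...,0]>.33)&(W[...,0]<.52)
    H=W[m]; k=(H[:,1]+.14*(H[:,0]-.43))<.168; H=H[k]
    rc=cv2.minAreaRect((H[:,:2]*1000).astype(np.float32)); print(c,'handle',len(H),rc,np.median(H,0).round(4))
    f=np.polyfit(H[:,0],H[:,1],1); print('ang',np.degrees(np.arctan(f[0])), 'x range',H[:,0].min(),H[:,0].max(),'y at .43',np.polyval(f,.43))
    rc=cv2.minAreaRect((p[:,:2]*1000).astype(np.float32)); print('slab',rc,np.median(p[:,2]))
def res(p,cs):
    o=[]
    for c in cs:
        for X in model([*p,0]):
            dd=Q[c]-proj(c,X); o+=list(dd[np.argmin((dd**2).sum(1))])
    return o
for cs in(['top'],['scene'],['top','scene']):
    s=least_squares(res,[.44,.31,np.radians(82)],args=(cs,),diff_step=1e-4); print(cs,s.x.round(4),np.degrees(s.x[2]),np.abs(s.fun).max().round(1))
E
```

```text
top handle 147 ((425.6152038574219, 158.1536865234375), (19.11577033996582, 119.9228515625), 81.98219299316406) [0.4186 0.1557 0.0657]
ang -8.541270463885931 x range 0.36586586288591655 0.4845641991959366 y at .43 0.15468383910909858
slab ((454.84405517578125, 347.5218811035156), (217.30465698242188, 224.9589080810547), 81.42896270751953) 0.10613064468062061
scene handle 99 ((421.78564453125, 157.41903686523438), (20.57294273376465, 115.2474594116211), 81.61808013916016) [0.4183 0.1537 0.062 ]
ang -7.705790284516566 x range 0.36441649905571666 0.478322760971102 y at .43 0.15159109976378013
slab ((450.24090576171875, 343.867431640625), (216.1907501220703, 219.7501678466797), 81.6539535522461) 0.10442366792710205
['top'] [0.4502 0.3287 1.4226] 81.51149847391743 2.1
['scene'] [0.4423 0.3177 1.3833] 79.25792814708367 1.9
['top', 'scene'] [0.4491 0.328  1.4123] 80.92125935585432 3.0
```

{"name": "apply_moves", "arguments": {"deltas": [[[0, 0, 0, 0, 0, -1, 0.3], [0, 0, 0, 0, 0, 0, 0.6], [0, 0, 0, 0, 0, 0, 0.7], [0, 0, 0, 0, 0, 0, 0.7], [0, 0, 0, 0, 0, 20, 0.7], [0, 0, 0, 0, 0, 40, 0.6], [0, 0, 0, 0, 0, 60, 0.5], [0, 0, 0, -10, 40, 0, 0.26], [0, 0, 0, -10, 40, 0, 0.26], [0, 0, 0, -10, 40, 0, 0.26], [0, 0, 0, -10, 40, 0, 0.26], [0, 0, 0, -10, 40, 0, 0.26], [0, 0, 0, -10, 40, 0, 0.26], [0, 0, 0, -10, 40, 0, 0.26], [0, 0, 0, -11, 12, 0, 0.26], [0, 0, 0, 0, 0, 0, 0.26], [0, 0, 0, 0, 0, 0, 0.26]]]}}

```text
time: 22.0
tcp_pos: [0.4501, 0.1495, 0.1276]
eef_rot: [[-0.99, 0.142, 0.0], [0.142, 0.99, -0.001], [-0.001, -0.001, -1.0]]
ft_force: [0.9, -0.3, 0.6]
opening: 0.0224
grip_force: 0.0
```

```bash
python3 - <<'E'
from h import *
s=r.state(); print(s['tcp_pos'].round(4),s['joint_positions'].round(1),s['opening'])
im,d=r.capture('scene'); im2,d2=r.capture('top'); a=cv2.resize(im[120:230,190:300,::-1],(400,400),interpolation=2); b=cv2.resize(im2[170:320,230:380,::-1],(400,400),interpolation=2)
cv2.imwrite('pics/h6.png',np.hstack([a,b])); np.save('top6.npy',d2); save('top6.png',im2); np.save('scene6.npy',d); save('scene6.png',im)
E
```

```text
[0.4501 0.1495 0.1276] [ 17.9  12.6 -44.7 108.   10.   63.3  51.2] 0.022372702322502807
```

View pics/h6.png

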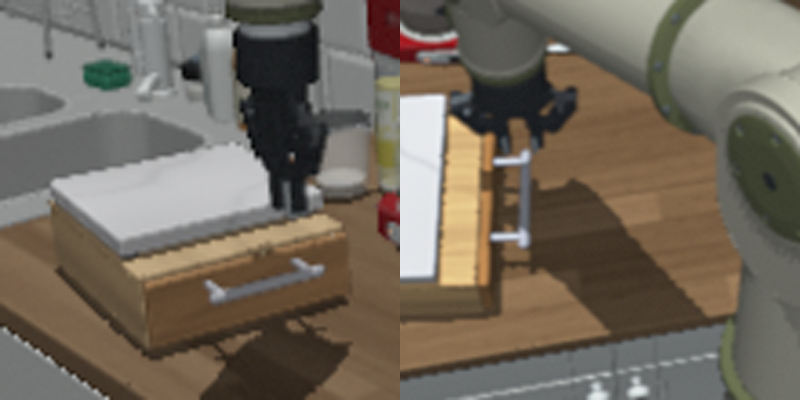

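```bash
python3 - <<'E'
from h import *
def ray(c,u,v,z):
    f,cx,cy,R,t=K(c); C=-R.T@t; d=R.T@np.array([(u-cx)/f,(v-cy)/f,1]); return C+d*(z-C[2])/d[2]
im=cv2.imread('pics/top6.png').astype(int)
for rr in range(224,266,4): print(rr,[tuple(im[rr,u,::-1]) for u in range(270,283)] if rr in(240,248) else '')
for u,v in((277,226),(275.5,262),(277,228),(275.5,259)): print(ray('top',u,v,.063).round(4))
for c,p in(('scene',(276,193)),('scene',(249,201))): print(ray(c,*p,.06).round(4))
W=cloud('top',np.load('top6.npy'))
for rr in(240,248,256): print([(round(a[1],3),round(a[2],3)) for a in W[rr,262:283]])
E
```

```text
224 
228 
232 
236 
240 [(np.int64(86), np.int64(69), np.int64(52)), (np.int64(87), np.int64(70), np.int64(53)), (np.int64(90), np.int64(72), np.int64(52)), (np.int64(101), np.int64(79), np.int64(56)), (np.int64(95), np.int64(79), np.int64(65)), (np.int64(94), np.int64(92), np.int64(95)), (np.int64(102), np.int64(105), np.int64(113)), (np.int64(99), np.int64(101), np.int64(109)), (np.int64(82), np.int64(81), np.int64(83)), (np.int64(69), np.int64(61), np.int64(54)), (np.int64(71), np.int64(57), np.int64(43)), (np.int64(80), np.int64(64), np.int64(47)), (np.int64(110), np.int64(87), np.int64(64))]
244 
248 [(np.int64(70), np.int64(56), np.int64(42)), (np.int64(69), np.int64(55), np.int64(40)), (np.int64(68), np.int64(55), np.int64(41)), (np.int64(69), np.int64(56), np.int64(43)), (np.int64(77), np.int64(70), np.int64(66)), (np.int64(95), np.int64(95), np.int64(100)), (np.int64(103), np.int64(107), np.int64(115)), (np.int64(97), np.int64(100), np.int64(107)), (np.int64(80), np.int64(78), np.int64(80)), (np.int64(70), np.int64(60), np.int64(50)), (np.int64(69), np.int64(56), np.int64(41
[... 2068 characters left out ...]
 np.float64(0.027)), (np.float64(0.191), np.float64(-0.004)), (np.float64(0.188), np.float64(0.001)), (np.float64(0.185), np.float64(0.006)), (np.float64(0.182), np.float64(-0.004)), (np.float64(0.179), np.float64(0.002)), (np.float64(0.176), np.float64(0.006)), (np.float64(0.173), np.float64(0.002)), (np.float64(0.17), np.float64(-0.0)), (np.float64(0.165), np.float64(0.059)), (np.float64(0.162), np.float64(0.066)), (np.float64(0.159), np.float64(0.068)), (np.float64(0.157), np.float64(0.068)), (np.float64(0.155), np.float64(0.002)), (np.float64(0.152), np.float64(0.001)), (np.float64(0.149), np.float64(0.011)), (np.float64(0.146), np.float64(0.001)), (np.float64(0.143), np.float64(0.003))]
```

{"name": "apply_moves", "arguments": {"deltas": [[[0, 0, 0, 0, 2, -20, 0.26], [0, 0, 0, 0, 0, -20, 0.26], [0, 0, 0, 0, 0, -15, 0.26], [0, 0, 0, 0, 0, -10, 0.26], [0, 0, 0, 0, 0, -10, 0.26], [0, 0, 0, 0, 0, -10, 0.26], [0, 0, 0, 0, 0, 0, 0.26]]]}}

```text
time: 22.98
tcp_pos: [0.4489, 0.153, 0.0416]
eef_rot: [[-0.99, 0.14, -0.001], [0.14, 0.99, -0.0], [0.001, -0.0, -1.0]]
ft_force: [-0.4, -0.3, 0.4]
opening: 0.0223
grip_force: 0.0
```

{"name": "apply_moves", "arguments": {"deltas": [[[0, 0, 0, 0, 0, 0, 0.15], [0, 0, 0, 0, 0, 0, 0.05], [0, 0, 0, 0, 0, 0, 0], [0, 0, 0, 0, 0, 0, 0], [0, 0, 0, 0, 0, 0, 0], [0, 0, 0, 0, 0, 0, 0]]]}}

```text
time: 23.72
tcp_pos: [0.4493, 0.1522, 0.0425]
eef_rot: [[-0.99, 0.141, -0.0], [0.141, 0.99, -0.001], [0.0, -0.001, -1.0]]
ft_force: [-3.0, -4.9, 4.7]
opening: 0.0089
grip_force: 58.5
```

{"name": "apply_moves", "arguments": {"deltas": [[[0, 0, 0, -0.7, -5, 0, 0], [0, 0, 0, -1.4, -10, 0, 0], [0, 0, 0, -1.4, -10, 0, 0], [0, 0, 0, -1.4, -10, 0, 0], [0, 0, 0, -1.4, -10, 0, 0], [0, 0, 0, -1.4, -10, 0, 0], [0, 0, 0, -1.4, -10, 0, 0], [0, 0, 0, -1.4, -10, 0, 0], [0, 0, 0, -1.4, -10, 0, 0], [0, 0, 0, -1.4, -10, 0, 0], [0, 0, 0, -1.4, -10, 0, 0], [0, 0, 0, -1.4, -10, 0, 0], [0, 0, 0, -1.4, -10, 0, 0], [0, 0, 0, -1.4, -10, 0, 0], [0, 0, 0, 0, 0, 0, 0]]]}}

```text
time: 25.6
tcp_pos: [0.4288, 0.0164, 0.0424]
eef_rot: [[-0.99, 0.142, -0.003], [0.142, 0.99, -0.002], [0.003, -0.002, -1.0]]
ft_force: [-10.0, -0.0, 14.3]
opening: 0.0085
grip_force: 60.4
```

{"name": "apply_moves", "arguments": {"deltas": [[[0, 0, 0, -0.7, -5, 0, 0], [0, 0, 0, -0.7, -5, 0, 0], [0, 0, 0, -0.7, -5, 0, 0], [0, 0, 0, -0.2, -2, 0, 0], [0, 0, 0, 0, 0, 0, 0], [0, 0, 0, 0, 0, 0, 0]]]}}

```text
time: 26.35
tcp_pos: [0.4269, 0.0037, 0.0424]
eef_rot: [[-0.99, 0.138, -0.002], [0.138, 0.99, 0.003], [0.002, 0.002, -1.0]]
ft_force: [-8.9, 13.8, 11.0]
opening: 0.0089
grip_force: 60.4
```

{"name": "apply_moves", "arguments": {"deltas": [[[0, 0, 0, 0, 2, 0, 0.1], [0, 0, 0, 0, 0, 0, 0.26], [0, 0, 0, 0, 0, 0, 0.26], [0, 0, 0, 0, 0, 10, 0.26], [0, 0, 0, 0, 0, 30, 0.26], [0, 0, 0, 0, 0, 40, 0.3], [0, 0, 0, 17, -24, 0, 0.7], [0, 0, 0, 17, -24, 0, 0.7], [0, 0, 0, 17, -24, 0, 0.7], [0, 0, 0, 17, -24, 0, 0.7], [0, 0, 0, 17, -24, 0, 0.7], [0, 0, 0, 18, -24, 0, 0.7], [0, 0, 0, 0, 0, 0, 0.7]]]}}

```text
time: 27.98
tcp_pos: [0.5318, -0.1435, 0.1226]
eef_rot: [[-0.99, 0.144, 0.001], [0.144, 0.99, -0.0], [-0.001, -0.0, -1.0]]
ft_force: [-0.7, 0.4, 0.5]
opening: 0.0599
grip_force: 0.0
```

```bash
python3 - <<'E'
from h import *
s=r.state(); print(s['tcp_pos'].round(4),s['joint_positions'].round(1),s['opening'])
for c in('scene','top'):
    im,d=r.capture(c); save(c+'7.png',im); np.save(c+'7.npy',d); W=cloud(c,d); hsv=cv2.cvtColor(im,cv2.COLOR_RGB2HSV)
    m=(hsv[...,1]>190)&(hsv[...,0]<16)&(abs(W[...,1]+.14)<.06)&(W[...,0]>.38)&(W[...,0]<.6)&(W[...,2]>.003)&(W[...,2]<.05); P=W[m]
    if len(P)>9: rc=cv2.minAreaRect((P[:,:2]*1000).astype(np.float32)); print(c,len(P),rc)
a=cv2.imread('pics/scene7.png')[130:280,190:390]; b=cv2.imread('pics/top7.png')[180:310,160:340]
cv2.imwrite('pics/i7.png',np.hstack([cv2.resize(a,(400,300),interpolation=2),cv2.resize(b,(400,300),interpolation=2)]))
E
```

```text
[ 0.5318 -0.1435  0.1226] [ 39.6  21.  -34.3  97.6  12.9  65.3  83.4] 0.05988307365051141
top 377 ((480.2435302734375, -132.30853271484375), (39.31019592285156, 152.0501251220703), 80.35104370117188)
```

View pics/i7.png

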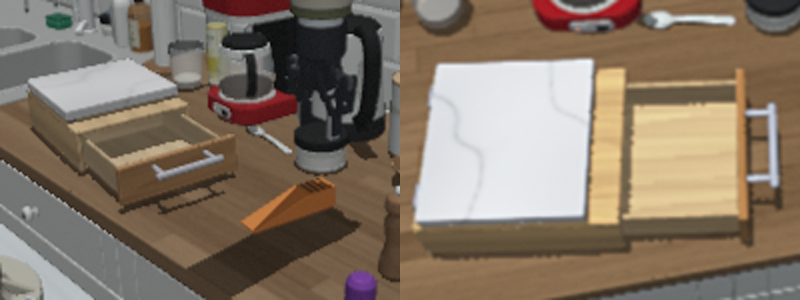

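{"name": "apply_moves", "arguments": {"deltas": [[[0, 0, 0, 0, 1, -30, 0.7], [0, 0, 0, 0, 0, -30, 0.7], [0, 0, 0, 0, 0, -30, 0.7], [0, 0, 0, 0, 0, -15, 0.7], [0, 0, 0, 0, 0, -9, 0.7], [0, 0, 0, 0, 0, 0, 0.5], [0, 0, 0, 0, 0, 0, 0.4], [0, 0, 0, 0, 0, 0, 0], [0, 0, 0, 0, 0, 0, 0], [0, 0, 0, 0, 0, 0, 0], [0, 0, 0, 0, 0, 0, 0]]]}}

```text
time: 29.45
tcp_pos: [0.5318, -0.14, 0.0091]
eef_rot: [[-0.99, 0.14, 0.001], [0.14, 0.99, -0.001], [-0.001, -0.0, -1.0]]
ft_force: [-1.4, -0.2, 6.0]
opening: 0.039
grip_force: 60.6
```

```bash
python3 - <<'E'
from h import *
im=cv2.imread('pics/top7.png')[:,:,::-1]; W=cloud('top',np.load('top7.npy'))
a=np.radians(81.9); ex=np.array([np.cos(a),np.sin(a)]); ey=np.array([-ex[1],ex[0]]); H=np.array([.405,.006])
L=np.stack([(W[...,:2]-H)@ex,(W[...,:2]-H)@ey],-1); z=W[...,2]
m=(L[...,0]>-.03)&(L[...,0]<.2)&(abs(L[...,1])<.15)
def rep(n,k): 
    P=L[k&m]; print(n,len(P),np.percentile(P,[1,5,50,95,99],axis=0).round(3).tolist())
rep('floor',(abs(z-.016)<.005)&(L[...,0]>.045)&(L[...,0]<.18)&(abs(L[...,1])<.1))
rep('front',(abs(z-.074)<.005)&(L[...,0]<.07)&(L[...,0]>.02))
rep('walls',(abs(z-.062)<.005)&(L[...,0]>.06)&(L[...,0]<.16))
rep('handle',(abs(z-.064)<.007)&(L[...,0]<.015))
rep('ledge',(abs(z-.08)<.003)&(L[...,0]>.15))
E
```

```text
floor 1868 [[0.05, -0.091], [0.056, -0.084], [0.115, -0.006], [0.173, 0.066], [0.179, 0.096]]
front 244 [[0.035, -0.103], [0.036, -0.093], [0.041, 0.012], [0.046, 0.101], [0.047, 0.108]]
walls 151 [[0.062, -0.096], [0.066, -0.095], [0.112, 0.091], [0.154, 0.098], [0.157, 0.099]]
handle 146 [[-0.005, -0.055], [-0.005, -0.047], [0.001, 0.006], [0.011, 0.057], [0.014, 0.06]]
ledge 52 [[0.196, -0.106], [0.197, -0.097], [0.198, -0.0], [0.2, 0.091], [0.2, 0.1]]
```

{"name": "apply_moves", "arguments": {"deltas": [[[0, 0, 0, 0, 0, 15, 0], [0, 0, 0, 0, 0, 30, 0], [0, 0, 0, 0, 0, 40, 0], [0, 0, 0, 0, 0, 30, 0], [0, 0, 0, -8, 30, 0, 0], [0, 0, 0, -8, 32, 0, 0], [0, 0, 0, -8, 32, 0, 0], [0, 0, 0, -8, 32, 0, 0], [0, 0, 0, -8, 32, 0, 0], [0, 0, 0, -8, 32, 0, 0], [0, 0, 0, -8, 32, 0, 0], [0, 0, 0, -6, 31, 0, 0], [0, 0, 0, 0, 0, 0, 0], [0, 0, 0, 0, 0, 0, 0]]]}}

```text
time: 31.2
tcp_pos: [0.4693, 0.1126, 0.1237]
eef_rot: [[-0.99, 0.14, 0.0], [0.14, 0.99, -0.001], [-0.0, -0.001, -1.0]]
ft_force: [-0.4, -0.5, -0.9]
opening: 0.0393
grip_force: 60.0
```

```bash
python3 - <<'E'
from h import *
s=r.state(); print(s['tcp_pos'].round(4),s['ft_force'].round(1))
im,d=r.capture('top'); save('top8.png',im); im2,_=r.capture('scene')
cv2.imwrite('pics/i8.png',np.hstack([cv2.resize(im2[130:230,190:290,::-1],(400,400),interpolation=2),cv2.resize(im[180:310,180:310,::-1],(400,400),interpolation=2)]))
E
```

```text
[0.4693 0.1126 0.1237] [-0.4 -0.5 -0.9]
```

View pics/i8.png

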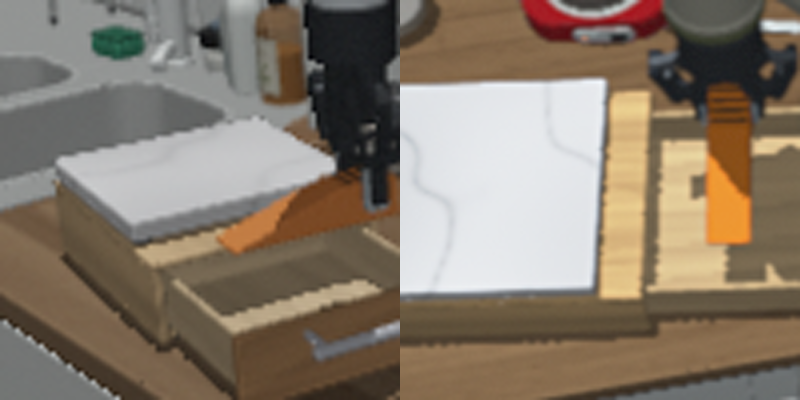

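The wedge hangs over the open drawer. I'll lower it.

{"name": "apply_moves", "arguments": {"deltas": [[[0, 0, 0, 0, 0, -20, 0], [0, 0, 0, 0, 0, -25, 0], [0, 0, 0, 0, 0, -20, 0], [0, 0, 0, 0, 0, -15, 0], [0, 0, 0, 0, 0, -10, 0], [0, 0, 0, 0, 0, -5, 0], [0, 0, 0, 0, 0, -4, 0], [0, 0, 0, 0, 0, 0, 0]]]}}

```text
time: 32.3
tcp_pos: [0.4697, 0.1138, 0.0251]
eef_rot: [[-0.99, 0.14, 0.001], [0.14, 0.99, 0.0], [-0.001, 0.001, -1.0]]
ft_force: [-1.7, 1.5, 4.4]
opening: 0.0392
grip_force: 60.5
```

{"name": "apply_moves", "arguments": {"deltas": [[[0, 0, 0, 0, 0, 0, 0.3], [0, 0, 0, 0, 0, 0, 0.65], [0, 0, 0, 0, 0, 0, 0.65], [0, 0, 0, 0, 0, 0, 0.65], [0, 0, 0, 0, 0, 20, 0.65], [0, 0, 0, 0, 0, 40, 0.65], [0, 0, 0, 0, 0, 40, 0.65], [0, 0, 0, -14, -36, 0, 0.26], [0, 0, 0, -14, -36, 0, 0.26], [0, 0, 0, -14, -37, 0, 0.26], [0, 0, 0, 0, 0, 0, 0.26], [0, 0, 0, 0, 0, 0, 0.26]]]}}

```text
time: 33.8
tcp_pos: [0.4274, 0.0045, 0.1244]
eef_rot: [[-0.99, 0.141, 0.0], [0.141, 0.99, 0.0], [-0.0, 0.0, -1.0]]
ft_force: [0.2, -1.0, 0.9]
opening: 0.0221
grip_force: 0.0
```

```bash
python3 - <<'E'
from h import *
s=r.state(); print(s['tcp_pos'].round(4),s['opening'])
im,d=r.capture('top'); W=cloud('top',d); im2,_=r.capture('scene')
hsv=cv2.cvtColor(im,cv2.COLOR_RGB2HSV); m=(hsv[...,1]>190)&(hsv[...,0]<16)&(W[...,1]>.05)&(W[...,1]<.2)&(W[...,0]>.33)&(W[...,0]<.53)&(W[...,2]>.016)&(W[...,2]<.07); P=W[m]; print(len(P),cv2.minAreaRect((P[:,:2]*1000).astype(np.float32)),np.percentile(P[:,2],[2,50,98]))
cv2.imwrite('pics/i9.png',np.hstack([cv2.resize(im2[130:230,190:290,::-1],(400,400),interpolation=2),cv2.resize(im[180:310,180:310,::-1],(400,400),interpolation=2)]))
E
```

```text
[0.4274 0.0045 0.1244] 0.022119116532851302
194 ((423.1931457519531, 117.99415588378906), (35.9730110168457, 142.73231506347656), 81.22925567626953) [0.026187   0.05097706 0.05869618]
```

View pics/i9.png

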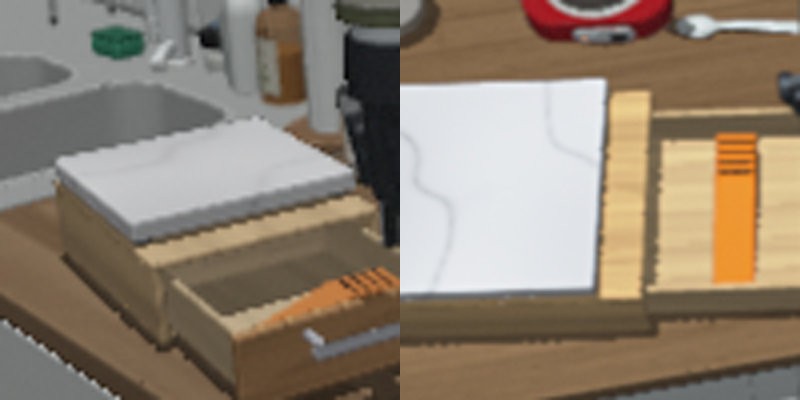

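The wedge lies flat in the drawer. I'll grip the handle and push it shut.

{"name": "apply_moves", "arguments": {"deltas": [[[0, 0, 0, 0, 0, -25, 0.26], [0, 0, 0, 0, 0, -20, 0.26], [0, 0, 0, 0, 0, -15, 0.26], [0, 0, 0, 0, 0, -12, 0.26], [0, 0, 0, 0, 0, -10, 0.26], [0, 0, 0, 0, 0, 0, 0.15], [0, 0, 0, 0, 0, 0, 0.05], [0, 0, 0, 0, 0, 0, 0], [0, 0, 0, 0, 0, 0, 0], [0, 0, 0, 0, 0, 0, 0]]]}}

```text
time: 35.15
tcp_pos: [0.427, 0.0042, 0.0422]
eef_rot: [[-0.99, 0.14, -0.0], [0.14, 0.99, 0.0], [0.0, -0.0, -1.0]]
ft_force: [0.2, 1.8, -8.3]
opening: 0.0087
grip_force: 58.3
```

{"name": "apply_moves", "arguments": {"deltas": [[[0, 0, 0, 0.7, 5, 0, 0], [0, 0, 0, 1.4, 10, 0, 0], [0, 0, 0, 1.4, 10, 0, 0], [0, 0, 0, 1.4, 10, 0, 0], [0, 0, 0, 1.4, 10, 0, 0], [0, 0, 0, 1.4, 10, 0, 0], [0, 0, 0, 1.4, 10, 0, 0], [0, 0, 0, 1.4, 10, 0, 0], [0, 0, 0, 1.4, 10, 0, 0], [0, 0, 0, 1.4, 10, 0, 0], [0, 0, 0, 1.4, 10, 0, 0], [0, 0, 0, 1.4, 10, 0, 0], [0, 0, 0, 1.4, 10, 0, 0], [0, 0, 0, 1.4, 10, 0, 0], [0, 0, 0, 1.4, 8, 0, 0], [0, 0, 0, 0, 0, 0, 0]]]}}

```text
time: 37.15
tcp_pos: [0.4487, 0.1483, 0.0423]
eef_rot: [[-0.99, 0.14, 0.002], [0.14, 0.99, 0.001], [-0.002, 0.002, -1.0]]
ft_force: [8.4, 0.3, -15.4]
opening: 0.0088
grip_force: 58.8
```

{"name": "apply_moves", "arguments": {"deltas": [[[0, 0, 0, 0.3, 2.5, 0, 0], [0, 0, 0, 0.3, 2.5, 0, 0], [0, 0, 0, 0.3, 2, 0, 0], [0, 0, 0, 0, 0, 0, 0], [0, 0, 0, 0, 0, 0, 0], [0, 0, 0, 0, 0, 0, 0]]]}}

```text
time: 37.9
tcp_pos: [0.4493, 0.1523, 0.0423]
eef_rot: [[-0.99, 0.143, 0.001], [0.143, 0.99, -0.002], [-0.001, -0.002, -1.0]]
ft_force: [4.0, -8.3, -9.6]
opening: 0.009
grip_force: 59.5
```

{"name": "apply_moves", "arguments": {"deltas": [[[0, 0, 0, 0, -1, 0, 0.1], [0, 0, 0, 0, 0, 0, 0.26], [0, 0, 0, 0, 0, 0, 0.26], [0, 0, 0, 0, 0, 10, 0.26], [0, 0, 0, 0, 0, 40, 0.26], [0, 0, 0, 0, 0, 50, 0.3], [0, 0, 0, 10, -50, 50, 0.7], [0, 0, 0, 5, -50, 30, 0.7], [0, 0, 0, 5, -50, 0, 0.7], [0, 0, 0, 0, -50, 0, 0.7], [0, 0, 0, 0, 0, 0, 0.7]]]}}

```text
time: 39.28
tcp_pos: [0.467, -0.0447, 0.2167]
eef_rot: [[-0.989, 0.147, 0.0], [0.147, 0.989, -0.001], [-0.001, -0.001, -1.0]]
ft_force: [-0.5, -0.1, 0.6]
opening: 0.0596
grip_force: 0.0
```

```bash
cat > obj.py <<'E'
from h import *
def fitc(Ws,c0,z0,z1,rad,name):
    from scipy.optimize import least_squares
    for tag,sel in(('both',Ws),('top',Ws[:1]),('scene',Ws[1:])):
        P=np.vstack([W[(np.hypot(W[...,0]-c0[0],W[...,1]-c0[1])<.035)&(W[...,2]>z0)&(W[...,2]<z1)] for W in sel])
        if len(P)<8: continue
        s=least_squares(lambda c:np.hypot(P[:,0]-c[0],P[:,1]-c[1])-rad,c0,loss='soft_l1',f_scale=.002); print(name,tag,len(P),s.x.round(4))
if __name__=='__main__':
    C={c:r.capture(c) for c in('top','scene')}; Ws=[cloud(c,C[c][1]) for c in C]
    for c in C: save(c+'9.png',C[c][0])
    fitc(Ws,(.467,-.337),.055,.115,.018,'mill'); fitc(Ws,(.467,-.430),.01,.055,.021,'salt')
    h=[W for W in Ws][0]; im=C['top'][0]
    cv2.imwrite('pics/i10.png',np.hstack([cv2.resize(C['scene'][0][130:310,190:470,::-1],(500,321),interpolation=2),cv2.resize(im[150:260,300:400,::-1]*0+im[180:290,180:280,::-1],(300,321),interpolation=2)]))
    for c in('jam_jar','egg_timer'):
        for k in('top','scene'): print(c,k,[(round(q['p'],2),np.round(q['bbox']).tolist()) for q in r.recognise(c,k)])
E
python3 obj.py; python3 -c "
from rig import r;s=r.state();print(s['tcp_pos'],s['joint_positions'])"
```

```text
mill both 440 [ 0.4767 -0.3365]
mill top 155 [ 0.4771 -0.3387]
mill scene 285 [ 0.4758 -0.3351]
salt both 271 [ 0.4811 -0.4229]
salt top 119 [ 0.4804 -0.426 ]
salt scene 152 [ 0.4804 -0.4212]
jam_jar top []
jam_jar scene [(0.34, [205.0, 159.0, 280.0, 192.0])]
egg_timer top []
egg_timer scene []
[ 0.46724806 -0.03906031  0.21631973] [ 36.23323565   5.44949553 -37.31387538 101.91677946   3.43055386
  73.75473917  80.17516885]
```

View pics/i10.png

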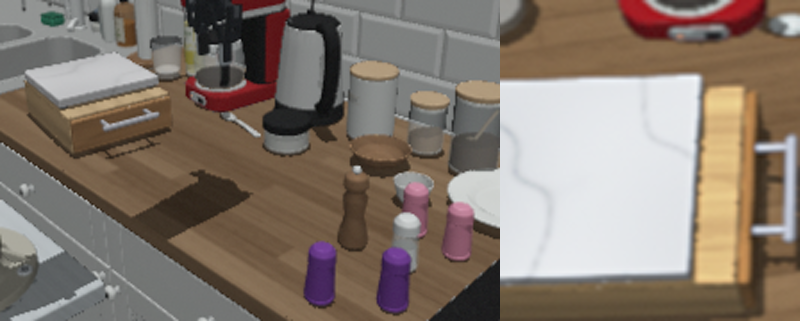

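{"name": "apply_moves", "arguments": {"deltas": [[[0, 0, 0, 1.5, -49, 0, 0.7], [0, 0, 0, 1.5, -49, 0, 0.7], [0, 0, 0, 1.5, -49, 0, 0.7], [0, 0, 0, 2, -49, 0, 0.7], [0, 0, 0, 1.5, -49, 0, 0.7], [0, 0, 0, 1.5, -47, 0, 0.7], [0, 0, 0, 0, 0, 0, 0.7], [0, 0, 0, 0, 0, 0, 0.7]]]}}

```text
time: 40.58
tcp_pos: [0.4773, -0.3312, 0.2158]
eef_rot: [[-0.99, 0.139, -0.0], [0.139, 0.99, 0.001], [0.0, 0.001, -1.0]]
ft_force: [-0.3, 0.2, -0.4]
opening: 0.0597
grip_force: 0.0
```

{"name": "apply_moves", "arguments": {"deltas": [[[0, 0, 0, 0, -5, -20, 0.7], [0, 0, 0, 0, 0, -30, 0.7], [0, 0, 0, 0, 0, -30, 0.7], [0, 0, 0, 0, 0, -30, 0.7], [0, 0, 0, 0, 0, -25, 0.7], [0, 0, 0, 0, 0, -13, 0.7], [0, 0, 0, 0, 0, 0, 0.7]]]}}

```text
time: 41.45
tcp_pos: [0.4768, -0.3363, 0.0678]
eef_rot: [[-0.99, 0.139, -0.001], [0.139, 0.99, 0.001], [0.001, 0.001, -1.0]]
ft_force: [0.2, -0.5, 1.2]
opening: 0.0596
grip_force: 0.0
```

{"name": "apply_moves", "arguments": {"deltas": [[[0, 0, 0, 0, 0, 0, 0.6], [0, 0, 0, 0, 0, 0, 0.5], [0, 0, 0, 0, 0, 0, 0.42], [0, 0, 0, 0, 0, 0, 0], [0, 0, 0, 0, 0, 0, 0], [0, 0, 0, 0, 0, 0, 0], [0, 0, 0, 0, 0, 0, 0]]]}}

```text
time: 42.32
tcp_pos: [0.4771, -0.3382, 0.0692]
eef_rot: [[-0.99, 0.141, 0.001], [0.141, 0.99, -0.001], [-0.001, -0.001, -1.0]]
ft_force: [-1.3, 0.5, 6.0]
opening: 0.0328
grip_force: 59.2
```

{"name": "apply_moves", "arguments": {"deltas": [[[0, 0, 0, 0, 0, 15, 0], [0, 0, 0, 0, 0, 35, 0], [0, 0, 0, 0, 0, 45, 0], [0, 0, 0, 0, 0, 45, 0], [0, 0, 0, 0, 15, 40, 0], [0, 0, 0, 0, 40, 0, 0], [0, 0, 0, 0, 45, 0, 0], [0, 0, 0, 0, 45, 0, 0], [0, 0, 0, 0, 45, 0, 0], [0, 0, 0, 0, 45, 0, 0], [0, 0, 0, 0, 45, 0, 0], [0, 0, 0, 0, 45, 0, 0], [0, 0, 0, 0, 45, 0, 0], [0, 0, 0, 0, 0, 0, 0]]]}}

```text
time: 44.08
tcp_pos: [0.4761, 0.0371, 0.2491]
eef_rot: [[-0.991, 0.133, 0.001], [0.133, 0.991, 0.001], [-0.001, 0.001, -1.0]]
ft_force: [0.0, 0.3, -2.0]
opening: 0.0324
grip_force: 59.9
```

{"name": "apply_moves", "arguments": {"deltas": [[[0, 0, 0, 0, 45, 0, 0], [0, 0, 0, 0, 45, 0, 0], [0, 0, 0, 0, 45, 0, 0], [0, 0, 0, 0, 45, 0, 0], [0, 0, 0, 0, 45, 0, 0], [0, 0, 0, 0, 45, 0, 0], [0, 0, 0, 0, 40, 0, 0], [0, 0, 0, 0, 30, 0, 0], [0, 0, 0, 0, 15, 0, 0], [0, 0, 0, 0, 0, 0, 0], [0, 0, 0, 0, 0, 0, 0]]]}}

```text
time: 45.45
tcp_pos: [0.4775, 0.3858, 0.2481]
eef_rot: [[-0.99, 0.142, 0.0], [0.142, 0.99, -0.001], [-0.001, -0.001, -1.0]]
ft_force: [-0.6, -1.2, -3.2]
opening: 0.0328
grip_force: 60.1
```

```bash
python3 - <<'E'
from h import *
s=r.state(); print(s['tcp_pos'].round(4),s['joint_positions'].round(1),s['ft_force'].round(1))
im2,_=r.capture('scene')
cv2.imwrite('pics/i11.png',cv2.resize(im2[80:330,180:480,::-1],(600,500),interpolation=2))
E
```

```text
[0.4775 0.3858 0.2481] [ -8.6  27.3 -48.6  77.   20.3  84.5  25.9] [-0.6 -1.2 -3.2]
```

View pics/i11.png

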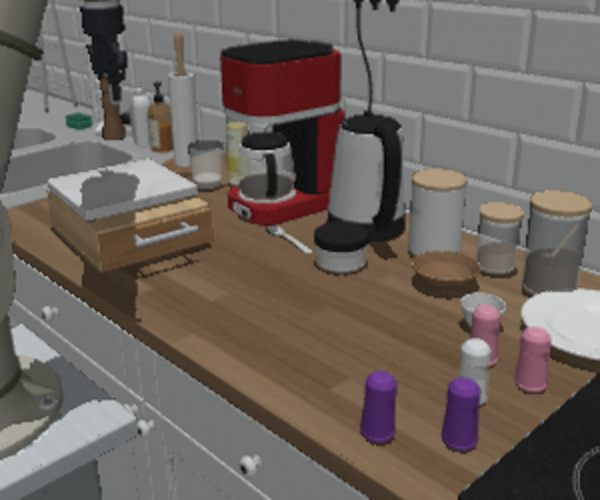

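{"name": "apply_moves", "arguments": {"deltas": [[[0, 0, 0, 0, 0, -20, 0], [0, 0, 0, 0, 0, -25, 0], [0, 0, 0, 0, 0, -15, 0], [0, 0, 0, 0, 0, -8, 0], [0, 0, 0, 0, 0, -4, 0], [0, 0, 0, 0, 0, 0, 0], [0, 0, 0, 0, 0, 0, 0]]]}}

```text
time: 46.38
tcp_pos: [0.4768, 0.3878, 0.1767]
eef_rot: [[-0.99, 0.14, 0.001], [0.14, 0.99, 0.001], [-0.001, 0.001, -1.0]]
ft_force: [-0.6, -0.5, -1.6]
opening: 0.033
grip_force: 60.1
```

{"name": "apply_moves", "arguments": {"deltas": [[[0, 0, 0, 0, 0, -1, 0], [0, 0, 0, 0, 0, -1, 0], [0, 0, 0, 0, 0, 0, 0], [0, 0, 0, 0, 0, 0, 0]]]}}

```text
time: 46.88
tcp_pos: [0.4767, 0.3875, 0.1743]
eef_rot: [[-0.99, 0.14, 0.0], [0.14, 0.99, 0.0], [-0.0, 0.0, -1.0]]
ft_force: [1.0, 0.7, 0.3]
opening: 0.033
grip_force: 60.3
```

{"name": "apply_moves", "arguments": {"deltas": [[[0, 0, 0, 0, 0, -1, 0], [0, 0, 0, 0, 0, 0, 0.4], [0, 0, 0, 0, 0, 0, 0.5], [0, 0, 0, 0, 0, 0, 0.65], [0, 0, 0, 0, 0, 0, 0.7], [0, 0, 0, 0, 0, 0, 0.7], [0, 0, 0, 0, 0, 15, 0.7], [0, 0, 0, 0, 0, 35, 0.7], [0, 0, 0, 0, 0, 45, 0.7], [0, 0, 0, 0, -45, 0, 0.7], [0, 0, 0, 0, -45, 0, 0.7], [0, 0, 0, 0, -45, 0, 0.7], [0, 0, 0, 0, -45, 0, 0.7], [0, 0, 0, 0, -45, 0, 0.7], [0, 0, 0, 0, -45, 0, 0.7], [0, 0, 0, 0, -45, 0, 0.7], [0, 0, 0, 0, -45, 0, 0.7], [0, 0, 0, 0, -45, 0, 0.7], [0, 0, 0, 0, -45, 0, 0.7], [0, 0, 0, 0, -45, 0, 0.7]]]}}

```text
time: 49.38
tcp_pos: [0.4768, -0.1087, 0.2695]
eef_rot: [[-0.99, 0.139, 0.002], [0.139, 0.99, -0.001], [-0.002, -0.001, -1.0]]
ft_force: [1.4, 0.6, 0.5]
opening: 0.0598
grip_force: 0.0
```

{"name": "apply_moves", "arguments": {"deltas": [[[0, 0, 0, 0, -45, -10, 0.7], [0, 0, 0, 0, -45, -10, 0.7], [0, 0, 0, 0, -45, -10, 0.7], [0, 0, 0, 2, -45, -10, 0.7], [0, 0, 0, 1, -45, 0, 0.7], [0, 0, 0, 1, -45, 0, 0.7], [0, 0, 0, 0, -35, 0, 0.7], [0, 0, 0, 0, -10, 0, 0.7], [0, 0, 0, 0, 0, 0, 0.7], [0, 0, 0, 0, 0, 0, 0.7]]]}}

```text
time: 50.62
tcp_pos: [0.4815, -0.4208, 0.2287]
eef_rot: [[-0.99, 0.138, 0.001], [0.138, 0.99, 0.0], [-0.001, 0.0, -1.0]]
ft_force: [0.2, 1.0, 0.2]
opening: 0.0597
grip_force: 0.0
```

```bash
python3 - <<'E'
from h import *
from obj import fitc
s=r.state(); print(s['tcp_pos'].round(4),s['opening'])
C={c:r.capture(c) for c in('scene','top')}; Ws=[cloud('top',C['top'][1]),cloud('scene',C['scene'][1])]
fitc(Ws,(.48,-.424),.01,.055,.021,'salt'); fitc(Ws,(.477,.387),.16,.22,.018,'millhi'); fitc(Ws,(.477,.387),.108,.118,.023,'milllo')
cv2.imwrite('pics/i12.png',np.hstack([cv2.resize(C['scene'][0][120:220,190:290,::-1],(400,400),interpolation=2),cv2.resize(C['scene'][0][200:310,360:470,::-1],(400,400),interpolation=2)]))
E
```

```text
[ 0.4815 -0.4208  0.2287] 0.05971176054620444
salt both 155 [ 0.4806 -0.4208]
salt scene 155 [ 0.4806 -0.4208]
millhi both 322 [0.4764 0.3897]
millhi top 183 [0.4775 0.3888]
millhi scene 139 [0.4741 0.3909]
milllo both 126 [0.4761 0.3882]
milllo top 93 [0.4766 0.3871]
milllo scene 33 [0.4737 0.3908]
```

View pics/i12.png

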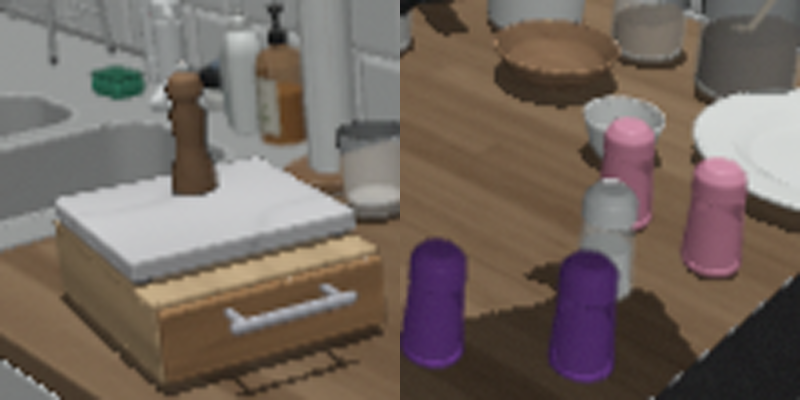

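The mill stands upright on the slab. Now the clear shaker.

{"name": "apply_moves", "arguments": {"deltas": [[[0, 0, 0, -1, -2, -30, 0.7], [0, 0, 0, 0, 0, -40, 0.7], [0, 0, 0, 0, 0, -40, 0.7], [0, 0, 0, 0, 0, -30, 0.7], [0, 0, 0, 0, 0, -25, 0.7], [0, 0, 0, 0, 0, -20, 0.7], [0, 0, 0, 0, 0, -13, 0.7], [0, 0, 0, 0, 0, 0, 0.7]]]}}

```text
time: 51.72
tcp_pos: [0.4794, -0.4242, 0.0294]
eef_rot: [[-0.99, 0.14, -0.001], [0.14, 0.99, 0.001], [0.001, 0.001, -1.0]]
ft_force: [0.2, 0.2, -0.1]
opening: 0.0596
grip_force: 0.0
```

{"name": "apply_moves", "arguments": {"deltas": [[[0, 0, 0, 0, 0, 0, 0.6], [0, 0, 0, 0, 0, 0, 0.52], [0, 0, 0, 0, 0, 0, 0.45], [0, 0, 0, 0, 0, 0, 0], [0, 0, 0, 0, 0, 0, 0], [0, 0, 0, 0, 0, 0, 0], [0, 0, 0, 0, 0, 0, 0]]]}}

```text
time: 52.6
tcp_pos: [0.4803, -0.425, 0.031]
eef_rot: [[-0.99, 0.14, 0.001], [0.14, 0.99, -0.001], [-0.001, -0.001, -1.0]]
ft_force: [-0.0, 0.4, 5.5]
opening: 0.0347
grip_force: 60.1
```

{"name": "apply_moves", "arguments": {"deltas": [[[0, 0, 0, 0, 0, 15, 0], [0, 0, 0, 0, 0, 35, 0], [0, 0, 0, 0, 0, 45, 0], [0, 0, 0, 0, 0, 45, 0], [0, 0, 0, 0, 0, 40, 0], [0, 0, 0, 0, 20, 35, 0], [0, 0, 0, 0, 45, 0, 0], [0, 0, 0, 0, 45, 0, 0], [0, 0, 0, 0, 45, 0, 0], [0, 0, 0, 0, 45, 0, 0], [0, 0, 0, 0, 45, 0, 0], [0, 0, 0, 0, 45, 0, 0], [0, 0, 0, 0, 45, 0, 0], [0, 0, 0, 0, 45, 0, 0], [0, 0, 0, 0, 45, 0, 0], [0, 0, 0, 0, 0, 0, 0]]]}}

```text
time: 54.6
tcp_pos: [0.4791, 0.0049, 0.246]
eef_rot: [[-0.991, 0.133, 0.001], [0.133, 0.991, 0.0], [-0.001, 0.0, -1.0]]
ft_force: [-0.5, 0.3, -1.5]
opening: 0.0349
grip_force: 59.9
```

{"name": "apply_moves", "arguments": {"deltas": [[[0, 0, 0, -4, 45, 0, 0], [0, 0, 0, -4, 45, 0, 0], [0, 0, 0, -4, 45, 0, 0], [0, 0, 0, -4, 45, 0, 0], [0, 0, 0, -4, 45, 0, 0], [0, 0, 0, -4, 40, 0, 0], [0, 0, 0, 0, 20, 0, 0], [0, 0, 0, 0, 10, 0, 0], [0, 0, 0, 0, 0, 0, 0], [0, 0, 0, 0, 0, 0, 0]]]}}

```text
time: 55.85
tcp_pos: [0.4562, 0.294, 0.245]
eef_rot: [[-0.99, 0.142, 0.0], [0.142, 0.99, -0.001], [-0.0, -0.001, -1.0]]
ft_force: [0.3, -0.7, -1.8]
opening: 0.0351
grip_force: 60.0
```

{"name": "apply_moves", "arguments": {"deltas": [[[0, 0, 0, 0, 0, -25, 0], [0, 0, 0, 0, 0, -30, 0], [0, 0, 0, 0, 0, -25, 0], [0, 0, 0, 0, 0, -15, 0], [0, 0, 0, 0, 0, -7, 0], [0, 0, 0, 0, 0, -4, 0], [0, 0, 0, 0, 0, 0, 0], [0, 0, 0, 0, 0, 0, 0]]]}}

```text
time: 56.85
tcp_pos: [0.456, 0.2957, 0.1397]
eef_rot: [[-0.99, 0.14, 0.001], [0.14, 0.99, 0.0], [-0.001, 0.001, -1.0]]
ft_force: [-0.4, 0.1, -1.7]
opening: 0.035
grip_force: 60.0
```

{"name": "apply_moves", "arguments": {"deltas": [[[0, 0, 0, 0, 0, -1, 0], [0, 0, 0, 0, 0, -1, 0], [0, 0, 0, 0, 0, 0, 0], [0, 0, 0, 0, 0, 0, 0]]]}}

```text
time: 57.35
tcp_pos: [0.4557, 0.2954, 0.137]
eef_rot: [[-0.99, 0.14, -0.0], [0.14, 0.99, -0.0], [0.0, -0.0, -1.0]]
ft_force: [0.4, -0.3, -1.6]
opening: 0.0342
grip_force: 60.0
```

{"name": "apply_moves", "arguments": {"deltas": [[[0, 0, 0, 0, 0, -1, 0], [0, 0, 0, 0, 0, -0.5, 0], [0, 0, 0, 0, 0, 0, 0], [0, 0, 0, 0, 0, 0, 0]]]}}

```text
time: 57.85
tcp_pos: [0.4558, 0.2955, 0.136]
eef_rot: [[-0.99, 0.14, 0.0], [0.14, 0.99, 0.0], [-0.0, 0.0, -1.0]]
ft_force: [-0.7, -1.8, 5.3]
opening: 0.0349
grip_force: 60.7
```

Contact. I'll release and move away.

{"name": "apply_moves", "arguments": {"deltas": [[[0, 0, 0, 0, 0, 0, 0.42], [0, 0, 0, 0, 0, 0, 0.5], [0, 0, 0, 0, 0, 0, 0.6], [0, 0, 0, 0, 0, 0, 0.65], [0, 0, 0, 0, 0, 0, 0.65], [0, 0, 0, 0, 0, 15, 0.65], [0, 0, 0, 0, 0, 35, 0.65], [0, 0, 0, 0, 0, 45, 0.65], [0, 0, 0, 0, 0, 20, 0.65], [0, 0, 0, 5, -45, 0, 0.65], [0, 0, 0, 5, -45, 0, 0.65], [0, 0, 0, 5, -45, 0, 0.65], [0, 0, 0, 0, -45, 0, 0.65], [0, 0, 0, 0, -45, 0, 0.65], [0, 0, 0, 0, -45, 0, 0.65], [0, 0, 0, 0, 0, 0, 0.65]]]}}

```text
time: 59.85
tcp_pos: [0.4709, 0.0214, 0.2514]
eef_rot: [[-0.989, 0.147, 0.001], [0.147, 0.989, -0.001], [-0.001, -0.001, -1.0]]
ft_force: [-0.7, 1.0, -1.2]
opening: 0.0556
grip_force: 0.0
```

```bash
python3 ang.py t13.png; python3 - <<'E'
from h import *
C={c:r.capture(c) for c in('scene','top')}
cv2.imwrite('pics/i13.png',np.hstack([cv2.resize(C['scene'][0][110:310,190:470,::-1],(450,321),interpolation=2),cv2.resize(C['top'][0][140:300,150:325,::-1],(350,321),interpolation=2)]))
E
```

```text
slope [ 0.0006234  -0.00070346] ang 0.0009 n 4074
59.9 [0.4708 0.024  0.2514] [-0.4  1.4  0.9]
```

View pics/i13.png

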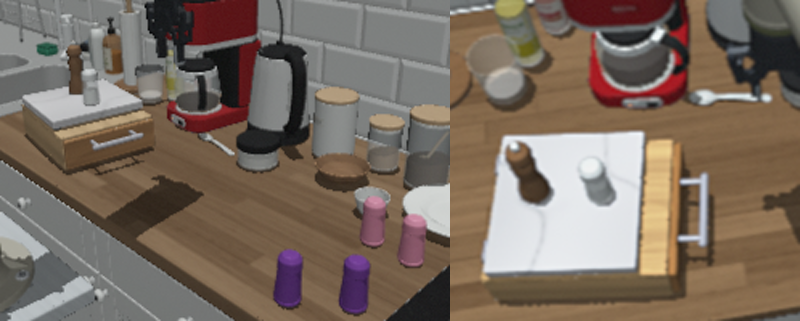

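```bash
python3 -c "
from rig import r; print(r.close_job())"
```

```text
the job is handed in; nothing more can be done
None
```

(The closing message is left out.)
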